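# Park the wax dosing pump just past its dead point

### The arm

A 6-joint arm with a two-finger parallel gripper is mounted at the origin on the work surface. World frame = base frame: x ahead of the robot, y to its left, z up, the work surface at z = 0. Lengths are in m, angles in rad, forces in N, time in s.
With the tool pointing down it reaches from about 0.3 to 0.875 m from the base axis. Payload 6.4 kg.
Tool frame: the origin (TCP) lies at the centre of the arm's flange, where the gripper is bolted on; the fingertips stand 173 mm ahead of it and the grasp point (between the pads) lies 155 mm ahead of it; z points along the fingers, x is the direction in which the jaws open and shut, and the axes are right-handed (so a half turn about z gives the same grasp; the last joint's range is limited). The gripper opens to 85 mm and grips with 20 to 120 N. Pads are 22 mm wide; open, the fingers measure 114 mm over their backs; the gripper's body (76 mm by 85 mm) begins 54 mm behind the grasp point. The pads swing forward as they close: fully open they stand 13 mm farther back than shut.
Start: joints at [1.014, 0.181, 1.607, -0, 1.354, -0.206], TCP at [0.198, 0.54, 0.405] pointing down, gripper open.
Joint ranges: [-2.99, 2.99], [-0.89, 2.07], [0.3, 2.58], [-1.14, 4.28], [0, 2.63], [-3.12, 3.12]. Speed limits (rad/s): [2.57, 2.57, 3.01, 3.14, 3.14, 3.14].

### API

Orientations are given as a unit quaternion [w, x, y, z].
In Python, from bench import ctrl gives the robot as it stands. The module is installed in compiled form; this text tells all that it offers.
- The arm moves only by the tool move_arm, never from a script. Its argument "moves" is a list of rows, each an object of numbers: "gripper": the opening in per cent of the stroke, from 0 (shut) to 100 (fully open); "x", "y", "z": the shift along the tool's x, y, z in cm; "roll": the turn about the tool's z in degrees. In form: [{"gripper": .., "x": .., "y": .., "z": .., "roll": ..}, ...]. A call has 1 to 5 rows; each row shifts and turns the commanded pose from where the row before left it, along the tool's axes as they then stand; what a row does not reach is not made up. A row lasts 1/8 s, in which the tool goes at most 62.5 mm and 10.7 degrees, less where a joint would pass 70% of its speed; a pose out of reach is approached as far as the arm can. A call is refused whole if a number of a shift passes 6.25 or a number of a turn 10.7, either way. A call with a gripper value outside its range is refused whole. The fingers move at their own pace and stop on an object; the grip force is fixed at half the most. Time passes only in rows, so rows that do not move let the fingers close. It gives the time, the measured TCP pose, the force and the opening at its end, in the units of the state.
- ctrl.get_obs(): the state, without advancing time (a new reading comes with each control period).
- ctrl.camera(name): name is "scene" or "top" or "wrist"; returns a dict with "img" (420x560x3 uint8, red, green, blue), "fx", "fy", "cx", "cy" (pixels), "D" ([k1, k2, p1, p2, k3] as OpenCV has them; the pictures are not rectified), "world_from_camera" (4x4, takes a point from camera to world coordinates); the wrist camera has in their place "tool_from_camera" (4x4, takes a point from camera to tool coordinates, whose origin is the TCP and whose axes are the tool frame's). Camera axes: x right, y up, looking along -z (the intrinsics and any distortion apply to the point x, -y, -z); pixel columns grow to the right and rows downward; lengths in m; the calibration is good to about 2 mm. A picture is of the moment at which its call begins: read the wrist's pose just before it. There is no depth.
- ctrl.hand_in(): hands the job in, once; it reports no verdict.
The state is a dict: "time_s": time; "q": joint angles; "dq": joint speeds; "joint_efforts": joint torques, N m; "eef_pos": TCP position; "eef_rot": TCP orientation; "wrist_force": force on the tool from outside, world axes, zero at the start; "torque": the same for the moment, N m; "opening": opening from 0.0 (shut) to 1.0 (fully open).
Only numpy, scipy, OpenCV 4.12 (cv2) and the standard library are available. Lean on these libraries where they do the work, as an engineer would, in place of code of your own. Each camera call takes 0.05 s, during which the arm holds its last target. There are 200 camera calls.

### The job

Park the wax dosing pump: turn its flywheel slowly by the knob, anticlockwise seen from above, feeling the resistance rise to its peak and fade, and stop just past the top of that hump, where its counterweight has barely begun to help, so that the wheel stays put when you let go and neither swings back nor runs on down the far side. Then swing the outlet cock's lever clockwise, gently, until it is fully closed. Leave the moulds, candles and other things on the table where they are.

Things in the scene. Friction and masses are not known exactly. Their poses are not given: they have to be found in the camera images.
- pump: The dosing pump, bolted down: grey base plate 200 x 220 x 14 mm, round steel body, dark flywheel lying flat on top, outlet pipe along the pump's -y to a brass cock. Origin: on the table under the vertical flywheel axis; z up. The cock's pivot is at (0, -200) mm in the pump frame; the base plate is 10 mm high there.
- wheel: The flywheel, dark iron, 200 mm across, 24 mm thick, its rim's top 140 mm above the table. Origin on the axis at its underside; its x axis points at the knob. Anticlockwise it first runs light (0.1 N m, 1.3 N at the knob) through up to 1.1 rad of play, different every time, then takes the crankshaft along. Its clamping angle on the shaft varies too: the knob's place does not tell where the hump lies.
- hub (a point): Centre of the wheel's hub, 146 mm above the table. Once taken along, the shaft has 0.5 N m of bearing drag (6 N at the knob). A counterweight adds a smooth hump: up to 0.75 N m (15 N at the knob in all) 0.63 rad before the dead point, nil at the dead point (drag alone), helping after it. Left over 0.27 rad before or past the dead point it beats the drag and the shaft swings back or runs on; nearer, it stays.
- knob (a point): Point on the axis of the black grip sleeve on the wheel, 175 mm above the table: 24 mm across, 50 mm tall, upright, 80 mm from the wheel's axis, spinning freely on its spindle. The point lies 30 mm above the sleeve's foot, 20 mm below its top; the foot is 5 mm above the rim's top.
- rod_tip (a point): Upper end of the thin steel timing pin (8 mm across) standing up out of the middle of the wheel's hub, some 157 mm above the table. Geared down from the shaft, it creeps upward only 2 mm per radian of the shaft, too little to set the pump by.
- cock (a joint): Turn of the outlet cock's lever, rad: about 0 open, 1.571 fully closed against its stop, growing clockwise seen from above. At 0 the lever points along the pump's -y, at 1.571 along the pump's -x. It stays where it is left; drag 0.12 N m.
- cock_pivot (a point): On the cock's vertical pivot axis, at the lever's mid-height, 154 mm above the table.
- cock_tip (a point): Outer end of the cock's lever, 92 mm from the pivot, at mid-height (154 mm above the table). The lever is a flat dark bar 14 mm wide and 12 mm high; the space beneath and around its outer half is free.
- tube_mould: Bystander: steel candle mould, a cylinder 62 mm across, 140 mm high.
- tube_mould2: Bystander: steel candle mould, a cylinder 56 mm across, 120 mm high.
- pyramid: Bystander: pointed white candle, 68 mm across, 140 mm high.
- pillar: Bystander: white pillar candle, 52 mm across, 70 mm high.
- beaker: Bystander: glass beaker, 72 mm across, 75 mm high.
- cup: Bystander: aluminium tealight ring 40 mm across, 16 mm high, standing on the table under the pump's spout.
- spatula: Bystander: spatula lying on the table.
- collar: Bystander: steel collar 52 mm across, 12 mm high.

How it is judged:
On the way, in this order (a step that is already met when the one before it is completed fails the run):
1. the flywheel has been turned over the hump and stands still just past its dead point (z of rod_tip in the frame of pump between 0.15851 and 0.15931 m and angular speed of wheel below 0.1 rad/s and contact force between the fingers and wheel below 0.5 N), for 0.3 s.
2. then the outlet cock is fully closed (value of joint cock above 1.5 rad), for 0.2 s.
At the end, for the whole second after the job is handed in: The crankshaft rests, let go, between the dead point and 0.4 rad past it, and the cock's lever is within 0.07 rad of its closed stop (z of rod_tip in the frame of pump between 0.15851 and 0.15931 m and angular speed of wheel below 0.05 rad/s and value of joint cock above 1.5 rad); the robot touches nothing.
It fails at once if the flywheel was turned or ran on down the far side of the hump, more than 0.5 rad past the dead point (z of rod_tip in the frame of pump above 0.15951 m).
It fails at once if the flywheel was spun fast (over 2 rad/s) instead of being turned slowly (angular speed of wheel above 2 rad/s).
It fails at once if the cock was forced hard (over 60 N on its lever) (contact force between the fingers and cock above 60 N).
It fails at once if a thing on the table was disturbed (moved over 20 mm) (distance of any of tube_mould, tube_mould2, pyramid, pillar, beaker, cup, spatula, collar from where it was at the start of the episode above 0.02 m).
It also fails if it takes over 72 s, if anything falls off the work surface, if the arm or the gripper's body presses on something with over 40 N, if the wrist force passes 120 N, or if a joint passes its speed limit or range.

## Working session

There is one attempt and no reset: what is moved stays moved. The work goes in short steps, Python scripts to look and compute and a tool call to move; the robot and the scene stay as the last step left them, time stands still between calls to the robot, and variables do not carry over. Pictures are saved under pics/ and viewed, about 8 in all and at most 12, crops included, and the job is handed in when it is done.

Besides the shell and the picture viewer there is one more tool, called after ">>>" as name([rows], argument=value, ...), one row to a line, values as JSON. move_arm: Moves the arm, as the interface text tells. Its arguments: {"type":"object","properties":{"moves":{"type":"array","items":{"type":"object","properties":{"gripper":{"type":"number"},"x":{"type":"number"},"y":{"type":"number"},"z":{"type":"number"},"roll":{"type":"number"}}}}},"required":["moves"]}

```bash
mkdir -p pics
cat > h.py <<'E'
import numpy as np, cv2, json
from bench import ctrl
from scipy.spatial.transform import Rotation as R
def cam(n):
    o=ctrl.get_obs(); c=ctrl.camera(n)
    if n=="wrist":
        T=np.eye(4); w,x,y,z=o["eef_rot"]; T[:3,:3]=R.from_quat([x,y,z,w]).as_matrix(); T[:3,3]=o["eef_pos"]
        c["W"]=T@np.array(c["tool_from_camera"])
    else: c["W"]=np.array(c["world_from_camera"])
    c["K"]=np.array([[c["fx"],0,c["cx"]],[0,c["fy"],c["cy"]],[0,0,1.]])
    return c
def ray(c,u,v,h):
    p=cv2.undistortPoints(np.array([[[u,v]]],float),c["K"],np.array(c["D"],float))[0,0]
    d=c["W"][:3,:3]@np.array([p[0],-p[1],-1]); o=c["W"][:3,3]
    return o+d*(h-o[2])/d[2]
def proj(c,P):
    P=np.atleast_2d(P); q=(P-c["W"][:3,3])@c["W"][:3,:3]; q=q*[1,-1,-1]
    return cv2.projectPoints(q,np.zeros(3),np.zeros(3),c["K"],np.array(c["D"],float))[0][:,0]
def save(c,n,s=1.4): cv2.imwrite("pics/"+n,cv2.resize(c["img"][:,:,::-1],None,fx=s,fy=s))
E
python3 - <<'E'
from h import *
o=ctrl.get_obs(); print(o)
for n in("top","scene"):
    c=cam(n); save(c,n+"0.png"); print(n,c["W"].round(3).tolist(),c["fx"],c["D"])
E
```

```text
{'time_s': 0.0, 'q': array([ 1.01368825e+00,  1.81494670e-01,  1.60799984e+00, -7.70853837e-08,
        1.35379074e+00, -2.06276143e-01]), 'dq': array([-4.68145013e-05,  3.42976406e-04,  1.24883495e-03,  1.20429366e-03,
        8.95221878e-05, -2.76301764e-03]), 'joint_efforts': array([-5.75592985e-04, -4.44891894e+01, -3.51321995e+01, -4.01569587e-04,
        9.68197652e-03,  7.96888060e-06]), 'eef_pos': array([0.19744871, 0.53976507, 0.40381392]), 'eef_rot': array([ 3.32486291e-04,  8.19657917e-01,  5.72852671e-01, -7.78253250e-04]), 'wrist_force': array([ 0.0657605 , -0.04765806, -0.97842214]), 'torque': array([-0.06470962, -0.03351347,  0.06784596]), 'opening': 0.9998212385518052}
top [[0.025, 0.993, -0.111, 0.442], [-1.0, 0.026, 0.005, 0.03], [0.008, 0.111, 0.994, 1.214], [0.0, 0.0, 0.0, 1.0]] 462.06822584714394 [-0.08109062  0.          0.          0.          0.        ]
scene [[-0.225, -0.567, 0.793, 1.318], [0.974, -0.133, 0.181, 0.194], [0.003, 0.813, 0.582, 0.661], [0.0, 0.0, 0.0, 1.0]] 412.4523546898043 [0.03999698 0.         0.         0.         0.        ]
```

View pics/top0.png

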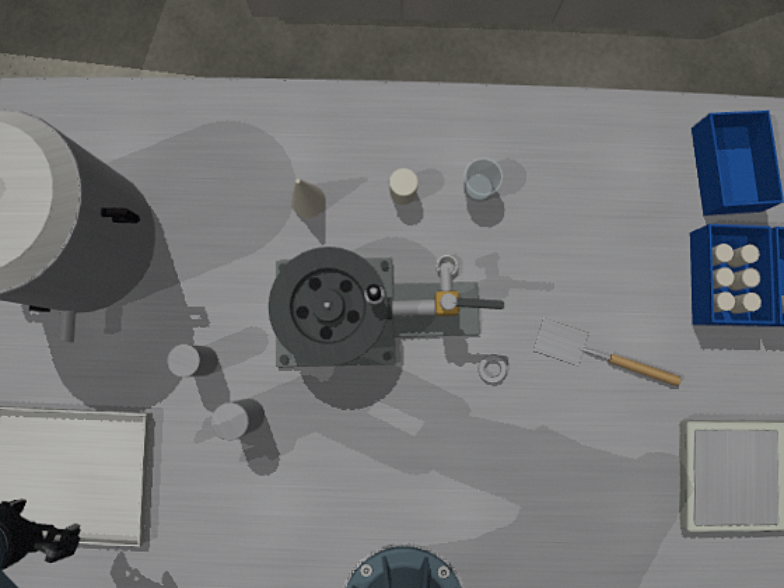

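View pics/scene0.png

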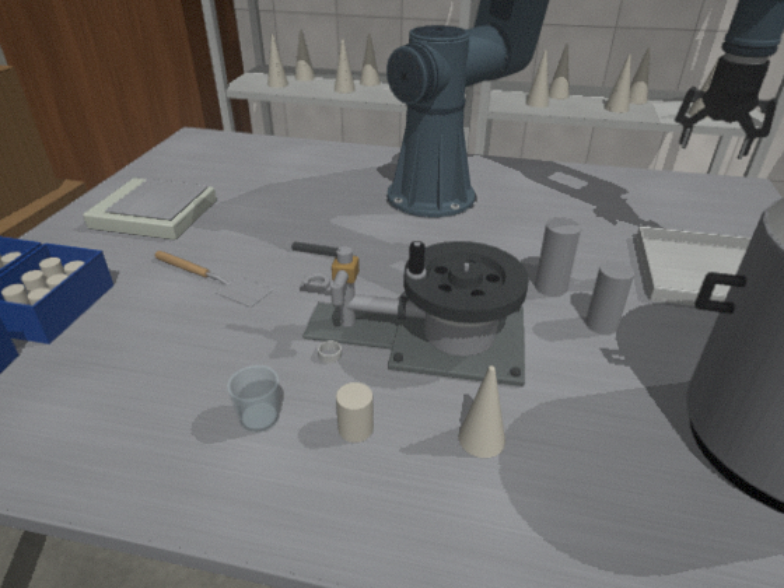

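The top view, in 1.4x pixels, shows the wheel hub at (328,305), the knob at (374,293), the cock pivot at (448,302) and the lever tip at (503,304). The scene view agrees: all the small items are clear of the wheel, and the lever points along the pump's -y.

Run:
```python
from h import *
c=cam("top"); s=1.4
P={k:ray(c,u/s,v/s,h) for k,u,v,h in [("hub",327.5,305,.157),("knobtop",374,293,.195),("piv",448,300,.17),("tip",503,304,.154),("wheelL",269,306,.14),("wheelR",389,306,.14)]}
for k in P: print(k,P[k].round(4))
d=P["knobtop"]-P["hub"]; print("r",np.hypot(*d[:2]),np.degrees(np.arctan2(d[1],d[0])))
c=cam("scene")
for k,u,v,h in [("hub",466,265,.157),("knobtop",417,243,.195),("tip",293,246,.154)]: print(k,ray(c,u/s,v/s,h).round(4))
o=ctrl.get_obs(); w,x,y,z=o["eef_rot"]; M=R.from_quat([x,y,z,w]).as_matrix(); print(M.round(3))
k=P["knobtop"][:2]; print("tool shift", (M.T@(np.array([k[0],k[1],.40])-o["eef_pos"])).round(4))
```

```text
hub [0.5357 0.1391 0.157 ]
knobtop [0.5533 0.0622 0.195 ]
piv [ 0.5478 -0.0575  0.17  ]
tip [ 0.5451 -0.1499  0.154 ]
wheelL [0.533  0.2386 0.14  ]
wheelR [0.5382 0.0383 0.14  ]
r 0.07891613377510406 -77.09678405203657
hub [0.5423 0.1434 0.157 ]
knobtop [0.556  0.0657 0.195 ]
tip [ 0.5464 -0.1461  0.154 ]
[[ 0.344  0.939 -0.001]
 [ 0.939 -0.344 -0.001]
 [-0.001 -0.    -1.   ]]
tool shift [-0.3263  0.4983  0.0043]
```

>>> move_arm([
  {"roll": -10, "gripper": 100},
  {"roll": -10, "x": -3.5, "y": 4.5},
  {"x": -4.8, "y": 3.6},
  {"x": -4.8, "y": 3.6},
  {"x": -4.8, "y": 3.6},
])

```text
validation failed for argument at $.mo...
```

>>> move_arm([
  {"x": -4.8, "y": 3.6},
  {"x": -4.8, "y": 3.6},
  {"x": -4.8, "y": 3.6},
  {"x": -4.8, "y": 3.6},
  {"x": -4.8, "y": 3.6},
])

```text
validation failed for argument at $.mo...
```

>>> move_arm([
  {"gripper": 100, "x": 0, "y": 0, "z": 0, "roll": -10},
  {"gripper": 100, "x": -4, "y": 4, "z": 0, "roll": -10},
  {"gripper": 100, "x": -4.8, "y": 3.6, "z": 0, "roll": 0},
  {"gripper": 100, "x": -4.8, "y": 3.6, "z": 0, "roll": 0},
  {"gripper": 100, "x": -4.8, "y": 3.6, "z": 0, "roll": 0},
])

```text
time_s: 0.82
eef_pos: [0.3384, 0.3478, 0.4047]
eef_rot: [0.0, 0.708, 0.707, 0.0]
wrist_force: [1.4, 0.8, -0.0]
opening: 0.996
```

>>> move_arm([
  {"gripper": 100, "x": -4.8, "y": 3.6, "z": 0, "roll": 0},
  {"gripper": 100, "x": -4.8, "y": 3.6, "z": 0, "roll": 0},
  {"gripper": 100, "x": -4.8, "y": 3.6, "z": 0, "roll": 0},
  {"gripper": 100, "x": -4.8, "y": 3.6, "z": 0, "roll": 0},
  {"gripper": 100, "x": -4.8, "y": 3.6, "z": 0, "roll": 0},
])

```text
time_s: 1.45
eef_pos: [0.5181, 0.1073, 0.4047]
eef_rot: [0.0, 0.708, 0.706, 0.0]
wrist_force: [1.0, 0.9, 0.1]
opening: 0.999
```

Run:
```python
from h import *
c=cam("wrist"); save(c,"w0.png"); o=ctrl.get_obs(); print(o["eef_pos"],o["eef_rot"],o["wrist_force"])
print(c["W"].round(3).tolist(), proj(c,[[.555,.063,.195],[.538,.141,.157],[.548,-.0575,.17],[.545,-.149,.154]])*1.4)
```

```text
[0.52157034 0.10209783 0.4048778 ] [ 2.52819466e-03  7.09216809e-01  7.04985888e-01 -1.53467520e-04] [ 2.06820794 -5.91317246  0.90975548]
[[0.002, -0.958, -0.287, 0.444], [1.0, 0.002, 0.0, 0.107], [0.0, -0.287, 0.958, 0.373], [0.0, 0.0, 0.0, 1.0]] [[306.87482064 410.94497428]
 [455.48063781 348.3744967 ]
 [104.1171304  373.01491965]
 [-14.21066739 354.2260452 ]]
```

View pics/w0.png

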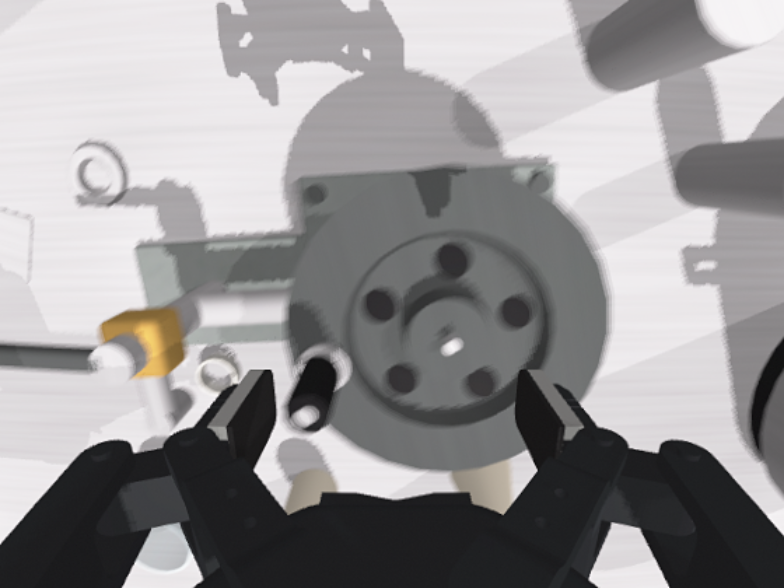

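The wrist view shows the knob top at (305,414) and the pin at (452,346), both within a few pixels of prediction. I'll move over the knob and down.

>>> move_arm([
  {"gripper": 100, "x": -3.6, "y": 3.2, "z": 0, "roll": 0},
  {"gripper": 100, "x": 0, "y": 0, "z": 0, "roll": 0},
  {"gripper": 100, "x": 0, "y": 0, "z": 3, "roll": 0},
  {"gripper": 100, "x": 0, "y": 0, "z": 0, "roll": 0},
  {"gripper": 100, "x": 0, "y": 0, "z": 0, "roll": 0},
])

```text
time_s: 2.12
eef_pos: [0.5491, 0.0737, 0.3754]
eef_rot: [0.0, 0.707, 0.707, 0.0]
wrist_force: [-0.0, -0.5, -0.4]
opening: 1.004
```

Run:
```python
from h import *
c=cam("wrist"); save(c,"w1.png"); o=ctrl.get_obs(); print(o["eef_pos"],o["eef_rot"],o["wrist_force"])
print(proj(c,[[.555,.063,.195],[.538,.141,.157],[.548,-.0575,.17],[.545,-.149,.154]])*1.4)
```

```text
[0.54927408 0.07362203 0.37584509] [5.09382270e-04 7.07445172e-01 7.06767890e-01 4.66962924e-04] [-0.1082754   0.4208328   0.33532098]
[[370.12544634 383.55240379]
 [536.26709988 313.14267259]
 [116.7212228  342.26021288]
 [-24.19276033 323.42607658]]
```

View pics/w1.png

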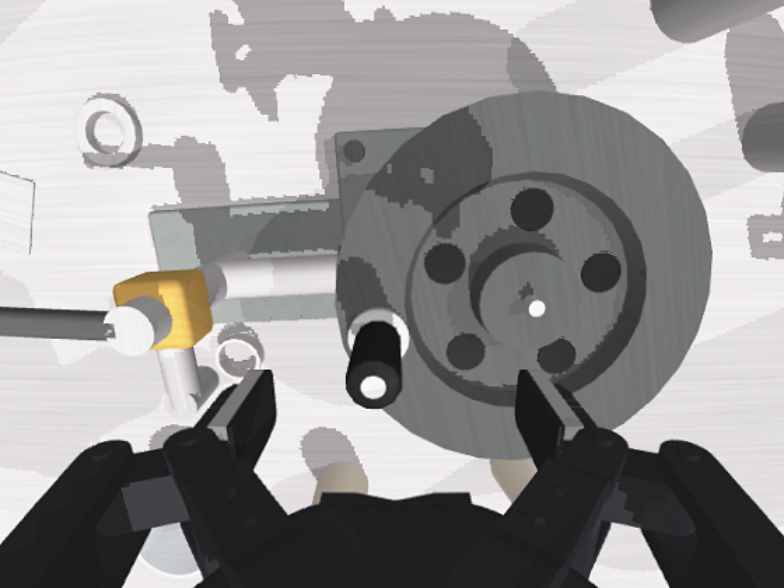

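Run:
```python
from h import *
c=cam("wrist"); s=1.4
for n,u,v,h in [("knob",373,387,.195),("rod",537,308,.157),("piv",131,328,.17)]: print(n,ray(c,u/s,v/s,h).round(4))
f=[]
for i in range(5): f.append(ctrl.get_obs()["wrist_force"])
print(np.array(f).round(2))
```

```text
knob [0.5572 0.064  0.195 ]
rod [0.536  0.1412 0.157 ]
piv [ 0.5415 -0.0494  0.17  ]
[[-0.19  0.36 -0.29]
 [-0.19  0.36 -0.29]
 [-0.19  0.36 -0.29]
 [-0.19  0.36 -0.29]
 [-0.19  0.36 -0.29]]
```

>>> move_arm([
  {"gripper": 100, "x": -1.0, "y": 0.7, "z": 0, "roll": 0},
  {"gripper": 100, "x": 0, "y": 0, "z": 2.5, "roll": 0},
  {"gripper": 100, "x": 0, "y": 0, "z": 2.0, "roll": 0},
  {"gripper": 100, "x": 0, "y": 0, "z": 0, "roll": 0},
  {"gripper": 0, "x": 0, "y": 0, "z": 0, "roll": 0},
])

```text
time_s: 2.85
eef_pos: [0.5568, 0.0627, 0.3308]
eef_rot: [0.001, 0.708, 0.706, 0.0]
wrist_force: [-0.1, 0.0, -0.4]
opening: 0.815
```

>>> move_arm([
  {"gripper": 0, "x": 0, "y": 0, "z": 0, "roll": 0},
  {"gripper": 0, "x": 0, "y": 0, "z": 0, "roll": 0},
  {"gripper": 0, "x": 0, "y": 0, "z": 0, "roll": 0},
  {"gripper": 0, "x": 0, "y": 0, "z": 0, "roll": 0},
  {"gripper": 0, "x": 0, "y": 0, "z": 0, "roll": 0},
])

```text
time_s: 3.48
eef_pos: [0.5563, 0.0634, 0.3301]
eef_rot: [-0.0, 0.708, 0.707, 0.0]
wrist_force: [-0.5, 3.8, 3.0]
opening: 0.263
```

```bash
python3 - <<'E'
import numpy as np
t=-76
while t<170:
    a,b=np.radians([t,t+15]); dx=8*(np.cos(b)-np.cos(a)); dy=8*(np.sin(b)-np.sin(a))
    print(t,"->",t+15,"row x(dy) %.2f y(dx) %.2f"%(dy/5,dx/5),"target %.4f %.4f"%(.537+.08*np.cos(b),.141+.08*np.sin(b))); t+=15
E
cat > f.py <<'E'
import sys;from h import *
# tangential/radial force by wheel on tool
o=ctrl.get_obs();p=o["eef_pos"]-[.537,.141,0];t=np.arctan2(p[1],p[0]);F=o["wrist_force"]
print("th %.1f r %.4f Ft(resist) %.1f Fr %.1f t %.2f"%(np.degrees(t),np.hypot(p[0],p[1]),F[0]*np.sin(t)-F[1]*np.cos(t),F[0]*np.cos(t)+F[1]*np.sin(t),o["time_s"]))
E
```

```text
-76 -> -61 row x(dy) 0.15 y(dx) 0.39 target 0.5758 0.0710
-61 -> -46 row x(dy) 0.25 y(dx) 0.34 target 0.5926 0.0835
-46 -> -31 row x(dy) 0.33 y(dx) 0.26 target 0.6056 0.0998
-31 -> -16 row x(dy) 0.38 y(dx) 0.17 target 0.6139 0.1189
-16 -> -1 row x(dy) 0.41 y(dx) 0.06 target 0.6170 0.1396
-1 -> 14 row x(dy) 0.41 y(dx) -0.05 target 0.6146 0.1604
14 -> 29 row x(dy) 0.39 y(dx) -0.15 target 0.6070 0.1798
29 -> 44 row x(dy) 0.34 y(dx) -0.25 target 0.5945 0.1966
44 -> 59 row x(dy) 0.26 y(dx) -0.33 target 0.5782 0.2096
59 -> 74 row x(dy) 0.17 y(dx) -0.38 target 0.5591 0.2179
74 -> 89 row x(dy) 0.06 y(dx) -0.41 target 0.5384 0.2210
89 -> 104 row x(dy) -0.05 y(dx) -0.41 target 0.5176 0.2186
104 -> 119 row x(dy) -0.15 y(dx) -0.39 target 0.4982 0.2110
119 -> 134 row x(dy) -0.25 y(dx) -0.34 target 0.4814 0.1985
134 -> 149 row x(dy) -0.33 y(dx) -0.26 target 0.4684 0.1822
149 -> 164 row x(dy) -0.38 y(dx) -0.17 target 0.4601 0.1631
164 -> 179 row x(dy) -0.41 y(dx) -0.06 target 0.4570 0.1424
```

>>> move_arm([
  {"gripper": 0, "x": 0.14, "y": 0.4, "z": 0, "roll": 0},
  {"gripper": 0, "x": 0.14, "y": 0.4, "z": 0, "roll": 0},
  {"gripper": 0, "x": 0.14, "y": 0.4, "z": 0, "roll": 0},
  {"gripper": 0, "x": 0.14, "y": 0.4, "z": 0, "roll": 0},
  {"gripper": 0, "x": 0.14, "y": 0.4, "z": 0, "roll": 0},
])

```text
time_s: 4.1
eef_pos: [0.5761, 0.0706, 0.3295]
eef_rot: [-0.001, 0.708, 0.707, -0.0]
wrist_force: [-4.7, 6.0, 6.6]
opening: 0.264
```

```bash
python3 f.py
```

```text
th -60.9 r 0.0805 Ft(resist) 1.2 Fr -7.5 t 4.10
```

>>> move_arm([
  {"gripper": 0, "x": 0.26, "y": 0.33, "z": 0, "roll": 0},
  {"gripper": 0, "x": 0.26, "y": 0.33, "z": 0, "roll": 0},
  {"gripper": 0, "x": 0.26, "y": 0.33, "z": 0, "roll": 0},
  {"gripper": 0, "x": 0.26, "y": 0.33, "z": 0, "roll": 0},
  {"gripper": 0, "x": 0.26, "y": 0.33, "z": 0, "roll": 0},
])

```text
time_s: 4.72
eef_pos: [0.5927, 0.0832, 0.3295]
eef_rot: [-0.001, 0.708, 0.707, -0.001]
wrist_force: [-5.4, 2.6, 5.7]
opening: 0.267
```

```bash
python3 f.py
```

```text
th -46.1 r 0.0802 Ft(resist) 2.1 Fr -5.7 t 4.72
```

>>> move_arm([
  {"gripper": 0, "x": 0.33, "y": 0.26, "z": 0, "roll": 0},
  {"gripper": 0, "x": 0.33, "y": 0.26, "z": 0, "roll": 0},
  {"gripper": 0, "x": 0.33, "y": 0.25, "z": 0, "roll": 0},
  {"gripper": 0, "x": 0.33, "y": 0.25, "z": 0, "roll": 0},
  {"gripper": 0, "x": 0.33, "y": 0.24, "z": 0, "roll": 0},
])

```text
time_s: 5.35
eef_pos: [0.6054, 0.0993, 0.3296]
eef_rot: [-0.0, 0.708, 0.707, -0.001]
wrist_force: [-4.5, 2.3, 7.0]
opening: 0.266
```

```bash
python3 f.py
```

```text
th -31.4 r 0.0801 Ft(resist) 0.4 Fr -5.1 t 5.35
```

>>> move_arm([
  {"gripper": 0, "x": 0.38, "y": 0.19, "z": 0, "roll": 0},
  {"gripper": 0, "x": 0.38, "y": 0.18, "z": 0, "roll": 0},
  {"gripper": 0, "x": 0.38, "y": 0.17, "z": 0, "roll": 0},
  {"gripper": 0, "x": 0.38, "y": 0.16, "z": 0, "roll": 0},
  {"gripper": 0, "x": 0.39, "y": 0.12, "z": 0, "roll": 0},
])

```text
time_s: 5.98
eef_pos: [0.6136, 0.1171, 0.3296]
eef_rot: [0.001, 0.708, 0.706, -0.002]
wrist_force: [-6.2, -5.2, 7.3]
opening: 0.26
```

```bash
python3 f.py
```

```text
th -17.3 r 0.0802 Ft(resist) 6.8 Fr -4.3 t 5.97
```

>>> move_arm([
  {"gripper": 0, "x": 0.27, "y": 0.06, "z": 0, "roll": 0},
  {"gripper": 0, "x": 0.27, "y": 0.06, "z": 0, "roll": 0},
  {"gripper": 0, "x": 0.28, "y": 0.05, "z": 0, "roll": 0},
  {"gripper": 0, "x": 0.28, "y": 0.05, "z": 0, "roll": 0},
  {"gripper": 0, "x": 0.28, "y": 0.04, "z": 0, "roll": 0},
])

```text
time_s: 6.6
eef_pos: [0.6164, 0.1298, 0.3297]
eef_rot: [0.002, 0.708, 0.706, -0.003]
wrist_force: [-4.9, -9.7, 6.1]
opening: 0.264
```

```bash
python3 f.py
```

```text
th -8.0 r 0.0802 Ft(resist) 10.3 Fr -3.5 t 6.60
```

>>> move_arm([
  {"gripper": 0, "x": 0.28, "y": 0.02, "z": 0, "roll": 0},
  {"gripper": 0, "x": 0.28, "y": 0.01, "z": 0, "roll": 0},
  {"gripper": 0, "x": 0.28, "y": 0.0, "z": 0, "roll": 0},
  {"gripper": 0, "x": 0.28, "y": -0.01, "z": 0, "roll": 0},
  {"gripper": 0, "x": 0.28, "y": -0.02, "z": 0, "roll": 0},
])

```text
time_s: 7.22
eef_pos: [0.617, 0.1429, 0.33]
eef_rot: [0.003, 0.708, 0.706, -0.003]
wrist_force: [-2.4, -14.2, 5.4]
opening: 0.269
```

```bash
python3 f.py
```

```text
th 1.4 r 0.0800 Ft(resist) 14.1 Fr -2.7 t 7.22
```

>>> move_arm([
  {"gripper": 0, "x": 0.28, "y": -0.02, "z": 0, "roll": 0},
  {"gripper": 0, "x": 0.28, "y": -0.03, "z": 0, "roll": 0},
  {"gripper": 0, "x": 0.28, "y": -0.04, "z": 0, "roll": 0},
  {"gripper": 0, "x": 0.27, "y": -0.05, "z": 0, "roll": 0},
  {"gripper": 0, "x": 0.27, "y": -0.06, "z": 0, "roll": 0},
])

```text
time_s: 7.85
eef_pos: [0.6156, 0.1562, 0.3302]
eef_rot: [0.004, 0.708, 0.706, -0.003]
wrist_force: [-1.0, -15.3, 5.5]
opening: 0.264
```

```bash
python3 f.py
```

```text
th 10.9 r 0.0800 Ft(resist) 14.8 Fr -3.9 t 7.85
```

>>> move_arm([
  {"gripper": 0, "x": 0.27, "y": -0.07, "z": 0, "roll": 0},
  {"gripper": 0, "x": 0.27, "y": -0.08, "z": 0, "roll": 0},
  {"gripper": 0, "x": 0.26, "y": -0.09, "z": 0, "roll": 0},
  {"gripper": 0, "x": 0.26, "y": -0.1, "z": 0, "roll": 0},
  {"gripper": 0, "x": 0.26, "y": -0.11, "z": 0, "roll": 0},
])

```text
time_s: 8.48
eef_pos: [0.6117, 0.1692, 0.3304]
eef_rot: [0.005, 0.708, 0.706, -0.002]
wrist_force: [2.9, -15.5, 4.8]
opening: 0.269
```

```bash
python3 f.py
```

```text
th 20.7 r 0.0798 Ft(resist) 15.5 Fr -2.7 t 8.47
```

>>> move_arm([
  {"gripper": 0, "x": 0.25, "y": -0.12, "z": 0, "roll": 0},
  {"gripper": 0, "x": 0.25, "y": -0.13, "z": 0, "roll": 0},
  {"gripper": 0, "x": 0.25, "y": -0.13, "z": 0, "roll": 0},
  {"gripper": 0, "x": 0.24, "y": -0.14, "z": 0, "roll": 0},
  {"gripper": 0, "x": 0.24, "y": -0.15, "z": 0, "roll": 0},
])

```text
time_s: 9.1
eef_pos: [0.6055, 0.1819, 0.3308]
eef_rot: [0.005, 0.708, 0.706, -0.001]
wrist_force: [5.3, -13.6, 3.9]
opening: 0.269
```

```bash
python3 f.py
```

```text
th 30.8 r 0.0798 Ft(resist) 14.4 Fr -2.4 t 9.10
```

>>> move_arm([
  {"gripper": 0, "x": 0.23, "y": -0.16, "z": 0, "roll": 0},
  {"gripper": 0, "x": 0.23, "y": -0.17, "z": 0, "roll": 0},
  {"gripper": 0, "x": 0.22, "y": -0.17, "z": 0, "roll": 0},
  {"gripper": 0, "x": 0.21, "y": -0.18, "z": 0, "roll": 0},
  {"gripper": 0, "x": 0.21, "y": -0.18, "z": 0, "roll": 0},
])

```text
time_s: 9.72
eef_pos: [0.597, 0.1937, 0.3309]
eef_rot: [0.005, 0.708, 0.706, 0.0]
wrist_force: [6.0, -10.2, 3.4]
opening: 0.266
```

```bash
python3 f.py
```

```text
th 41.3 r 0.0799 Ft(resist) 11.6 Fr -2.2 t 9.72
```

>>> move_arm([
  {"gripper": 0, "x": 0.1, "y": -0.1, "z": 0, "roll": 0},
  {"gripper": 0, "x": 0.1, "y": -0.1, "z": 0, "roll": 0},
  {"gripper": 0, "x": 0.1, "y": -0.1, "z": 0, "roll": 0},
  {"gripper": 0, "x": 0.1, "y": -0.1, "z": 0, "roll": 0},
  {"gripper": 0, "x": 0.1, "y": -0.1, "z": 0, "roll": 0},
])

```text
time_s: 10.35
eef_pos: [0.5919, 0.1992, 0.3309]
eef_rot: [0.004, 0.708, 0.706, 0.0]
wrist_force: [6.3, -7.7, 3.9]
opening: 0.266
```

```bash
python3 f.py
```

```text
th 46.7 r 0.0800 Ft(resist) 9.9 Fr -1.3 t 10.35
```

>>> move_arm([
  {"gripper": 0, "x": 0.09, "y": -0.11, "z": 0, "roll": 0},
  {"gripper": 0, "x": 0.09, "y": -0.11, "z": 0, "roll": 0},
  {"gripper": 0, "x": 0.09, "y": -0.11, "z": 0, "roll": 0},
  {"gripper": 0, "x": 0.09, "y": -0.11, "z": 0, "roll": 0},
  {"gripper": 0, "x": 0.08, "y": -0.11, "z": 0, "roll": 0},
])

```text
time_s: 10.98
eef_pos: [0.5862, 0.2043, 0.3309]
eef_rot: [0.004, 0.708, 0.706, 0.001]
wrist_force: [3.9, -5.0, 3.8]
opening: 0.265
```

```bash
python3 f.py
```

```text
th 52.1 r 0.0801 Ft(resist) 6.2 Fr -1.5 t 10.97
```

>>> move_arm([
  {"gripper": 0, "x": 0.08, "y": -0.12, "z": 0, "roll": 0},
  {"gripper": 0, "x": 0.08, "y": -0.12, "z": 0, "roll": 0},
  {"gripper": 0, "x": 0.08, "y": -0.11, "z": 0, "roll": 0},
  {"gripper": 0, "x": 0.07, "y": -0.12, "z": 0, "roll": 0},
  {"gripper": 0, "x": 0.07, "y": -0.12, "z": 0, "roll": 0},
])

```text
time_s: 11.6
eef_pos: [0.58, 0.2087, 0.3309]
eef_rot: [0.003, 0.708, 0.706, 0.001]
wrist_force: [3.7, -3.5, 5.2]
opening: 0.265
```

```bash
python3 f.py
```

```text
th 57.6 r 0.0802 Ft(resist) 5.0 Fr -1.0 t 11.60
```

Run:
```python
import numpy as np
from scipy.optimize import curve_fit
t=np.array([-8,1.4,10.9,20.7,30.8,41.3,46.7,52.1,57.6]);F=np.array([10.3,14.1,14.8,15.5,14.4,11.6,9.9,6.2,5.0])
m=lambda t,D,d,A:d+A*np.sin(2.5*np.radians(D-t))
for s in (0,1): 
    p,c=curve_fit(m,t[s:],F[s:],[52,6,9]);print(p,np.sqrt(np.diag(c)),(F-m(t,*p)).round(1))
p,c=curve_fit(lambda t,D,d:m(t,D,d,9.4),t,F,[52,6]);print(p,np.sqrt(np.diag(c)))
```

```text
[53.83836665  6.38844409  9.40102089] [0.80935201 0.43246324 0.6199152 ] [-0.1  0.6 -0.6 -0.2  0.1  0.3  0.6 -0.9  0.1]
[53.50386113  6.54838087  9.24170908] [1.4144736  0.69327061 0.83883042] [-0.3  0.5 -0.6 -0.2  0.1  0.4  0.6 -0.9  0.1]
[53.83764817  6.38906351] [0.63122693 0.19759885]
```

>>> move_arm([
  {"gripper": 0, "x": 0.06, "y": -0.1, "z": 0, "roll": 0},
  {"gripper": 0, "x": 0.06, "y": -0.1, "z": 0, "roll": 0},
  {"gripper": 0, "x": 0.06, "y": -0.1, "z": 0, "roll": 0},
  {"gripper": 0, "x": 0, "y": 0, "z": 0, "roll": 0},
  {"gripper": 0, "x": 0, "y": 0, "z": 0, "roll": 0},
])

```text
time_s: 12.22
eef_pos: [0.5762, 0.2112, 0.3307]
eef_rot: [0.002, 0.708, 0.706, 0.001]
wrist_force: [2.4, -1.7, 6.5]
opening: 0.268
```

```bash
python3 f.py
```

```text
th 60.8 r 0.0804 Ft(resist) 2.9 Fr -0.3 t 12.22
```

The force at 60.8° is 2.9 N against about 3.6 N predicted by the fit, which puts the dead point at about 53.8°. I'll release here.

>>> move_arm([
  {"gripper": 100, "x": 0, "y": 0, "z": 0, "roll": 0},
  {"gripper": 100, "x": 0, "y": 0, "z": 0, "roll": 0},
  {"gripper": 100, "x": 0, "y": 0, "z": 0, "roll": 0},
  {"gripper": 100, "x": 0, "y": 0, "z": 0, "roll": 0},
  {"gripper": 100, "x": 0, "y": 0, "z": 0, "roll": 0},
])

```text
time_s: 12.85
eef_pos: [0.5751, 0.2117, 0.3296]
eef_rot: [-0.0, 0.708, 0.707, -0.0]
wrist_force: [0.1, 0.8, -0.1]
opening: 0.996
```

>>> move_arm([
  {"gripper": 100, "x": 0, "y": 0, "z": -2, "roll": 0},
  {"gripper": 100, "x": 0, "y": 0, "z": -3, "roll": 0},
  {"gripper": 100, "x": 0, "y": 0, "z": -4, "roll": 0},
  {"gripper": 0, "x": -2, "y": 0, "z": 0, "roll": 0},
  {"gripper": 0, "x": -2, "y": 0, "z": 0, "roll": 0},
])

```text
time_s: 13.48
eef_pos: [0.5749, 0.1708, 0.4204]
eef_rot: [0.0, 0.708, 0.707, 0.0]
wrist_force: [-0.7, 0.7, -0.6]
opening: 0.603
```

Run:
```python
from h import *
o=ctrl.get_obs(); print(o["eef_pos"],o["wrist_force"],o["time_s"])
c=cam("wrist"); save(c,"w2.png")
print(proj(c,[[.5762,.2112,.195],[.537,.141,.157],[.548,-.0585,.17],[.545,-.149,.154]])*1.4)
```

```text
[0.57488483 0.17081932 0.42038213] [-0.72323027  0.67368163 -0.61333643] 13.475
[[ 4.76584095e+02  3.31792362e+02]
 [ 3.43379936e+02  2.42594301e+02]
 [ 2.21803862e-01  2.69070961e+02]
 [-9.62571290e+01  2.61023153e+02]]
```

View pics/w2.png

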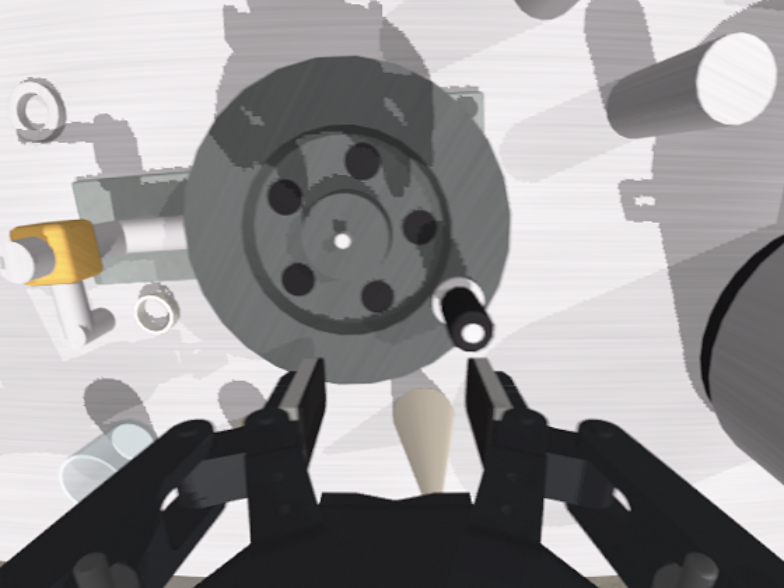

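The knob top is at (473,333), about 3 px from where I released it, so the wheel has stayed. Next is the cock lever.

>>> move_arm([
  {"gripper": 0, "x": -6.1, "y": 0.4, "z": 0, "roll": 0},
  {"gripper": 0, "x": -6.1, "y": 0.4, "z": 0, "roll": 0},
  {"gripper": 0, "x": -6.1, "y": 0.4, "z": 0, "roll": 0},
  {"gripper": 0, "x": -6.1, "y": 0.4, "z": 0, "roll": 0},
  {"gripper": 0, "x": -6.1, "y": 0.4, "z": 0, "roll": 0},
])

```text
time_s: 14.15
eef_pos: [0.5938, -0.1358, 0.4184]
eef_rot: [-0.001, 0.708, 0.706, -0.0]
wrist_force: [0.3, -0.0, 0.5]
opening: -0.001
```

>>> move_arm([
  {"gripper": 0, "x": 0, "y": 0, "z": 0, "roll": 0},
  {"gripper": 0, "x": 0, "y": 0, "z": 0, "roll": 0},
  {"gripper": 0, "x": 0, "y": 0, "z": 0, "roll": 0},
])

```text
time_s: 14.52
eef_pos: [0.5944, -0.1321, 0.4192]
eef_rot: [-0.001, 0.707, 0.707, -0.0]
wrist_force: [-0.9, 0.0, 0.1]
opening: 0.003
```

Run:
```python
from h import *
o=ctrl.get_obs(); print(o["eef_pos"],o["wrist_force"],o["time_s"],o["q"],o["opening"])
c=cam("wrist"); save(c,"w3.png")
print(proj(c,[[.543,-.059,.16],[.5458,-.148,.154]])*1.4, proj(c,[o["eef_pos"]-[0,0,.173]])*1.4)
```

```text
[ 0.5944062  -0.13213477  0.41921117] [-0.90378527  0.00885748  0.08223928] 14.525 [-4.13497455e-01  2.43988498e-01  1.50208773e+00  2.96036829e-04
  1.39662337e+00 -1.98392379e+00] 0.002995417214960321
[[528.9329397  220.32405034]
 [367.64184743 223.85189831]] [[396.4798021  379.33217794]]
```

View pics/w3.png

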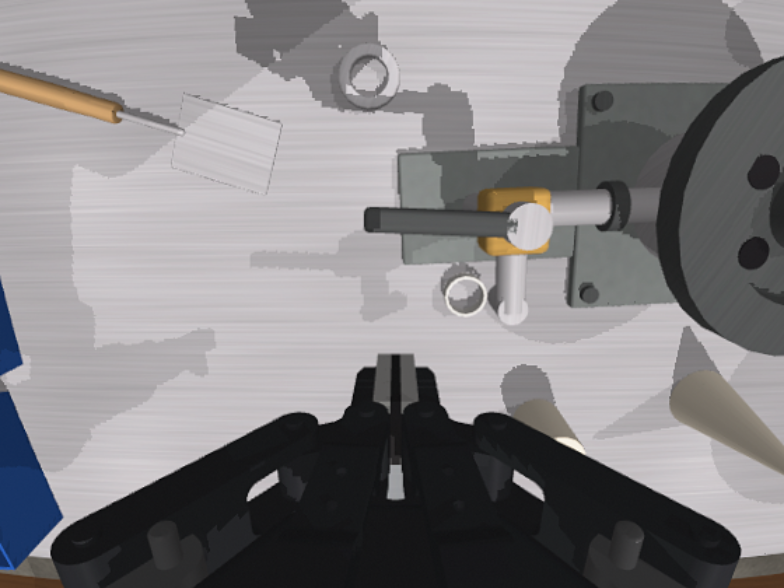

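The lever tip is at (366,218), the boss is at (530,226), and the shut fingers are behind the lever. I'll lower them and start the push.

>>> move_arm([
  {"gripper": 0, "x": 0, "y": 0, "z": 5, "roll": 0},
  {"gripper": 0, "x": 0, "y": 0, "z": 5, "roll": 0},
  {"gripper": 0, "x": 0, "y": 0, "z": 0.7, "roll": 0},
  {"gripper": 0, "x": 0, "y": -1.2, "z": 0, "roll": 0},
  {"gripper": 0, "x": 0, "y": -1.2, "z": 0, "roll": 0},
])

```text
time_s: 15.2
eef_pos: [0.5706, -0.1333, 0.3152]
eef_rot: [0.002, 0.707, 0.707, 0.001]
wrist_force: [-0.1, -0.6, -0.3]
opening: -0.001
```

>>> move_arm([
  {"gripper": 0, "x": 0, "y": -0.3, "z": 0, "roll": 0},
  {"gripper": 0, "x": 0, "y": -0.3, "z": 0, "roll": 0},
  {"gripper": 0, "x": -0.12, "y": -0.6, "z": 0, "roll": 4.58},
  {"gripper": 0, "x": -0.12, "y": -0.6, "z": 0, "roll": 4.58},
  {"gripper": 0, "x": -0.12, "y": -0.6, "z": 0, "roll": 4.58},
])

```text
time_s: 15.82
eef_pos: [0.5467, -0.1356, 0.3137]
eef_rot: [0.001, 0.788, 0.616, 0.001]
wrist_force: [1.4, 0.1, 2.0]
opening: -0.001
```

>>> move_arm([
  {"gripper": 0, "x": -0.12, "y": -0.6, "z": 0, "roll": 4.58},
  {"gripper": 0, "x": -0.12, "y": -0.6, "z": 0, "roll": 4.58},
  {"gripper": 0, "x": -0.12, "y": -0.6, "z": 0, "roll": 4.58},
  {"gripper": 0, "x": -0.12, "y": -0.6, "z": 0, "roll": 4.58},
  {"gripper": 0, "x": -0.12, "y": -0.6, "z": 0, "roll": 4.58},
])

```text
time_s: 16.45
eef_pos: [0.5169, -0.1296, 0.3136]
eef_rot: [0.001, 0.895, 0.447, 0.001]
wrist_force: [1.6, -1.1, 1.0]
opening: 0.003
```

>>> move_arm([
  {"gripper": 0, "x": -0.12, "y": -0.6, "z": 0, "roll": 4.58},
  {"gripper": 0, "x": -0.12, "y": -0.6, "z": 0, "roll": 4.58},
  {"gripper": 0, "x": -0.12, "y": -0.6, "z": 0, "roll": 4.58},
  {"gripper": 0, "x": -0.12, "y": -0.6, "z": 0, "roll": 4.58},
  {"gripper": 0, "x": -0.12, "y": -0.6, "z": 0, "roll": 4.58},
])

```text
time_s: 17.08
eef_pos: [0.4918, -0.1124, 0.3136]
eef_rot: [0.001, 0.965, 0.26, 0.001]
wrist_force: [-0.5, -2.2, 1.0]
opening: -0.003
```

```bash
cat > g.py <<'E'
from h import *
o=ctrl.get_obs(); w,x,y,z=o["eef_rot"]; M=R.from_quat([x,y,z,w]).as_matrix()
r=M.T@(o["eef_pos"]-[.543,-.059,.31]); print("roll %.1f"%np.degrees(np.arctan2(M[0,0],M[1,0])),"tool-frame rel pivot",r.round(4),"F tool",(M.T@o["wrist_force"]).round(1),o["eef_pos"].round(4),o["time_s"])
E
python3 g.py
```

```text
roll 59.8 tool-frame rel pivot [-0.0712  0.0204 -0.0036] F tool [-1.6  1.6 -1. ] [ 0.4918 -0.1124  0.3136] 17.075
```

>>> move_arm([
  {"gripper": 0, "x": -0.1, "y": -0.6, "z": 0, "roll": 4.58},
  {"gripper": 0, "x": -0.1, "y": -0.6, "z": 0, "roll": 4.58},
  {"gripper": 0, "x": -0.1, "y": -0.6, "z": 0, "roll": 4.58},
  {"gripper": 0, "x": -0.1, "y": -0.6, "z": 0, "roll": 4.58},
  {"gripper": 0, "x": -0.02, "y": -0.15, "z": 0, "roll": 2},
])

```text
time_s: 17.7
eef_pos: [0.4779, -0.0903, 0.3132]
eef_rot: [0.0, 0.996, 0.087, 0.0]
wrist_force: [-1.5, -0.6, 1.0]
opening: -0.001
```

```bash
python3 g.py
```

```text
roll 80.0 tool-frame rel pivot [-0.0696  0.0196 -0.0032] F tool [-1.5  0.3 -1. ] [ 0.4779 -0.0903  0.3132] 17.7
```

Now small steps to the stop, watching the force.

>>> move_arm([
  {"gripper": 0, "x": -0.05, "y": -0.25, "z": 0, "roll": 2},
  {"gripper": 0, "x": -0.05, "y": -0.25, "z": 0, "roll": 2},
  {"gripper": 0, "x": -0.02, "y": -0.2, "z": 0, "roll": 1},
  {"gripper": 0, "x": 0, "y": -0.1, "z": 0, "roll": 0},
  {"gripper": 0, "x": 0, "y": 0, "z": 0, "roll": 0},
])

```text
time_s: 18.32
eef_pos: [0.4757, -0.0825, 0.3128]
eef_rot: [0.0, 0.999, 0.044, 0.0]
wrist_force: [0.3, -0.8, 1.0]
opening: -0.001
```

```bash
python3 g.py
```

```text
roll 84.9 tool-frame rel pivot [-0.0691  0.0175 -0.0029] F tool [ 0.2  0.8 -1. ] [ 0.4757 -0.0825  0.3128] 18.325
```

>>> move_arm([
  {"gripper": 0, "x": 0, "y": -0.15, "z": 0, "roll": 1},
  {"gripper": 0, "x": 0, "y": -0.15, "z": 0, "roll": 1},
  {"gripper": 0, "x": 0, "y": -0.1, "z": 0, "roll": 1},
  {"gripper": 0, "x": 0, "y": 0, "z": 0, "roll": 0},
])

```text
time_s: 18.82
eef_pos: [0.4752, -0.0791, 0.3127]
eef_rot: [0.001, 1.0, 0.018, -0.0]
wrist_force: [-1.8, -6.6, -0.4]
opening: 0.001
```

```bash
python3 g.py
```

```text
roll 88.0 tool-frame rel pivot [-0.0684  0.0177 -0.0026] F tool [-2.   6.5  0.4] [ 0.4752 -0.0791  0.3127] 18.825
```

>>> move_arm([
  {"gripper": 0, "x": 0, "y": -0.1, "z": 0, "roll": 0},
  {"gripper": 0, "x": 0, "y": -0.1, "z": 0, "roll": 0},
  {"gripper": 0, "x": 0, "y": 0, "z": 0, "roll": 0},
])

```text
time_s: 19.2
eef_pos: [0.4752, -0.0784, 0.3128]
eef_rot: [0.003, 1.0, 0.018, -0.0]
wrist_force: [-2.5, -14.3, -1.7]
opening: -0.003
```

```bash
python3 g.py
```

```text
roll 88.0 tool-frame rel pivot [-0.0684  0.017  -0.0026] F tool [-3.  14.2  1.8] [ 0.4752 -0.0784  0.3128] 19.2
```

The force rose to 14 N with only 0.7 mm of movement for 2 mm commanded, so the lever is on its stop. I'll back off, lift clear and check.

>>> move_arm([
  {"gripper": 0, "x": 0, "y": 1, "z": 0, "roll": 0},
  {"gripper": 0, "x": 0, "y": 2.5, "z": 0, "roll": 0},
  {"gripper": 0, "x": 0, "y": 0, "z": -5, "roll": 0},
  {"gripper": 0, "x": 0, "y": 3, "z": -5, "roll": 0},
  {"gripper": 0, "x": 0, "y": 5, "z": 0, "roll": 0},
])

```text
time_s: 19.82
eef_pos: [0.4807, -0.1917, 0.4177]
eef_rot: [0.002, 1.0, 0.019, 0.004]
wrist_force: [0.6, 0.4, 0.4]
opening: 0.0
```

>>> move_arm([
  {"gripper": 0, "x": 0, "y": 5, "z": 0, "roll": 0},
  {"gripper": 0, "x": 0, "y": 5, "z": 0, "roll": 0},
  {"gripper": 0, "x": 0, "y": 0, "z": 0, "roll": 0},
  {"gripper": 0, "x": 0, "y": 0, "z": 0, "roll": 0},
])

```text
time_s: 20.32
eef_pos: [0.4828, -0.291, 0.4122]
eef_rot: [-0.001, 1.0, 0.017, -0.0]
wrist_force: [-0.3, 0.3, -0.2]
opening: -0.0
```

Run:
```python
from h import *
c=cam("top"); o=ctrl.get_obs(); print(o["eef_pos"],o["wrist_force"],o["time_s"]); print(proj(c,[[.576,.211,.195]])*1.4)
im=c["img"][120:290,150:400]; cv2.imwrite("pics/t1.png",cv2.resize(im[:,:,::-1],None,fx=3,fy=3))
print((proj(c,[[.5757,.2112,.195],[.543,-.059,.16],[.451,-.062,.154]])-[150,120])*3)
```

```text
[ 0.48295223 -0.29044251  0.41229914] [ 0.04770087 -0.50116072 -0.40252692] 20.375
[[280.97739191 276.43611374]]
[[151.80796294 232.75643441]
 [510.78891327 290.42361961]
 [511.96809677 411.39452975]]
```

View pics/t1.png

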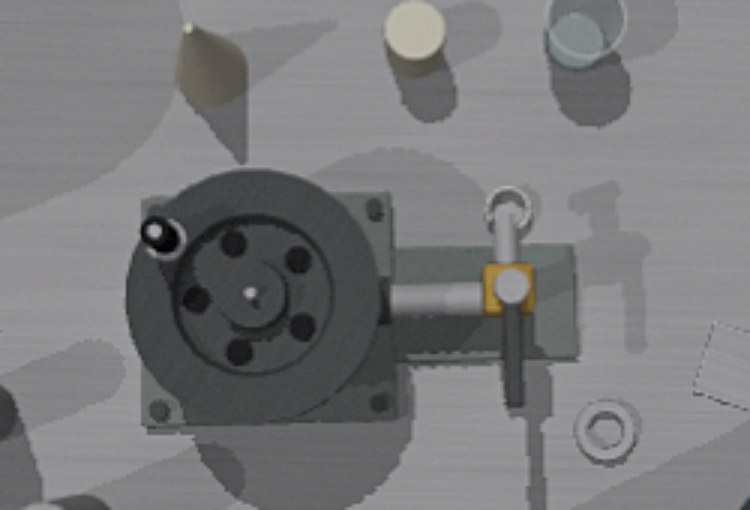

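The crop shows the knob at (153,229), about 1 native pixel from where I left it. The lever runs from (510,287) to (515,405), parallel to the base plate's edge, so it is closed, and the other items look unmoved. I'll hand in.

```bash
python3 -c "
from bench import ctrl
print(ctrl.hand_in())"
```

```text
the job is handed in; nothing more can be done
None
```

The pump is parked just past its dead point, the outlet cock is closed against its stop, and I handed the job in at about 20.4 s; no verdict was reported.

- **Flywheel:** I gripped the knob and turned the wheel slowly anticlockwise. The play ended at roughly −20°, the resistance peaked at about 15.5 N near 18°, and a fit to the forces put the dead point at 53.8° ± 0.8°. I let go at 60.8°, about 0.12 rad past it, where the resistance had dropped to 2.9 N against about 3.6 N predicted.
- **Cock:** I pushed the lever clockwise with shut fingers at 1–2 N until it met its stop. The last push read 14 N with almost no movement, well under the 60 N limit. I then backed off and lifted clear.
- **Last checks:** In the final top view the knob was within about a pixel of where I released it. The lever lay parallel to the base plate's edge, and the items in that crop looked unmoved. The wrist force was near zero, with the arm well clear.
- **Not checked:** I did not measure the timing pin's height directly, because it moves too little to read from the cameras. I also did not compare every item's position with the start; the two moulds and most of the spatula were outside the final crop. No check failed or disagreed.

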